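# Spray a scent disc and hold it up on a telescoping stand

## Task

Give the orange cap of the amber atomiser a short press, so that it sprays the white scent disc, and let the cap spring back up. Then press the red button on the sample stand, which lets its telescoping column pop up a little; take the blue handle between the fingers, pull the column up past the first stop to its second stop, with both tubes fully out, and finish while still holding it up there, because it sinks back if let go. Do not touch the white disc and leave the other things on the bench where they stand.

Things in the scene. Friction and masses are not known exactly. Their poses are not given: they have to be found in the camera images.
- atomiser: amber glass spray bottle with a paper band, 56 mm across, fixed upright in a dark round foot 80 mm across; origin at the centre of the foot's underside on the bench; z up, its nozzle points along its -x, towards the disc on the stand
- cap (a joint): travel of the atomiser's orange sprung cap: 0 up, 0.006 m fully down; grows as it is pressed down; needs about 1.2 N to start and 5 N to bottom; springs back by itself. Pressed well down (over 4 mm) it sprays
- cap_top (a point): centre of the top face of the orange cap (a cylinder 31 mm across, 26 mm high); 157 mm above the bench when up; moves with the cap
- stand: fixed sample stand: aluminium base plate 175 x 90 x 12 mm (from -122 to +53 mm along its x), dark round outer tube 34 mm across and 120 mm high (collar 42 mm across) at its origin, and a grey block 44 x 44 x 90 mm centred 95 mm from it along -x that carries the red button; origin on the column's axis at the bench, z up
- release_top (a point): centre of the top face of the red button, 30 mm across, in a black round housing 46 mm across on the grey block; 112 mm above the bench, 95 mm from the column's axis; moves with the button
- release (a joint): travel of the red button: 0 up, 0.006 m fully down; 1.5 N to start, 5 N to bottom; springs back. Over about 4 mm it frees the catch of the lower tube, which is locked in until then. Once free the column pops up about 30 mm and stays free when the button is let go
- lower_tube (a joint): extension of the column's lower, aluminium tube (25 mm across) out of the outer tube: 0 locked down, about 0.03 after popping up, 0.07 m at its stop (first stop of the column). Spring and weight resist further pulling with up to 3 N, and draw it back when let go
- upper_tube (a joint): extension of the upper, steel tube (18 mm across) out of the lower tube: 0 fully in, 0.07 m at its stop (second stop of the column). It only starts to move when pulled with about 5.6 N, that is after the lower tube is at its stop, and needs 8.4 N at its own stop; it draws back when let go
- handle: blue handle block on top of the upper tube, 46 mm along its x (the stand's x), 22 mm across its y, 24 mm high, to be gripped across its y from above; origin at its centre, 154 mm above the bench when the column is locked down and 294 mm at the second stop; moves straight up with the column
- disc: white scent disc, 34 mm across and 5 mm thick, upright on a thin steel arm below the handle; it stands 51 to 56 mm from the column's axis along the stand's +x, its centre 24 mm below the handle's centre; origin of the body on the column's axis, 28 mm below the handle's centre. It rises with the handle. Not to be touched
- amber_a: loose small amber bottle with white cap, 42 mm across, 85 mm high; origin under its centre; leave alone
- amber_b: loose small amber bottle with blue cap, 42 mm across, 85 mm high; origin under its centre; leave alone
- jar: loose clear jar with red lid, 60 mm across, 70 mm high; origin under its centre; leave alone
- tall_bottle: loose tall clear bottle with black cap, 66 mm across, 200 mm high; origin under its centre; leave alone
- beaker: loose open glass beaker, 68 mm across, 80 mm high; origin under its centre; leave alone
- trigger_bottle: loose white trigger spray bottle with orange trigger, 80 mm across, 200 mm high; origin under its centre; leave alone

How it is judged:
On the way, in this order (a step that is already met when the one before it is completed fails the run):
1. the atomiser's cap is pressed well down (value of joint cap above 0.004 m), for 0.05 s.
2. the cap has sprung back up (value of joint cap below 0.0015 m), for 0.05 s.
3. the red button has been pressed and the column has popped up (value of joint lower_tube above 0.015 m), for 0.05 s.
4. the column is pulled up to its second stop by the handle (value of joint each of lower_tube, upper_tube above 0.064 m and contact force between the fingers and handle above 2 N), for 0.2 s.
At the end, for the whole second after the job is handed in: The fingers hold the blue handle (contact over 2 N) at rest with both tubes within 6 mm of their stops; the cap and the button are up; every loose bystander is upright and within 20 mm of where it stood (all of step 4 and linear speed of handle below 0.02 m/s and height (world z) of handle above 0.282 m and value of joint each of cap, release below 0.0015 m and distance of each of amber_a, amber_b, jar, tall_bottle, beaker, trigger_bottle from where it was at the start of the episode below 0.02 m and angle between each of amber_a, amber_b, jar, tall_bottle, beaker, trigger_bottle's own z axis and vertical below 0.2 rad); the arm keeps its last pose, push and grip.
It fails at once if the robot touches the white scent disc (contact force between any of the fingers, the arm and disc above 0.5 N).
It fails at once if a bystander is shifted by more than 30 mm or tipped (distance of any of amber_a, amber_b, jar, tall_bottle, beaker, trigger_bottle from where it was at the start of the episode above 0.03 m or angle between any of amber_a, amber_b, jar, tall_bottle, beaker, trigger_bottle's own z axis and vertical above 0.4 rad).
It also fails if it takes over 46 s, if anything falls off the work surface, if the arm or the gripper's body presses on something with over 40 N, if the wrist force passes 120 N, or if a joint passes its speed limit or range.

## Robot

A 6-joint arm with a two-finger parallel gripper is mounted at the origin on the work surface. World frame = base frame: x ahead of the robot, y to its left, z up, the work surface at z = 0. Lengths are in m, angles in rad, forces in N, time in s.
With the tool pointing down it reaches from about 0.375 to 0.9 m from the base axis. Payload 3.1 kg.
Tool frame: the origin (TCP) lies at the very end of the fingers, on their centre line; the grasp point (between the pads) lies 19 mm behind it; z points along the fingers, y is the line along which they close (so a half turn about z gives the same grasp; the last joint's range is limited). The gripper opens to 87 mm and grips with 3 to 60 N. Pads are 19 mm wide; open, the fingers measure 117 mm over their backs; the gripper's body (75 mm by 190 mm) begins 51 mm behind the grasp point.
Start: joints at [0.966, 0.527, 1.433, -0, 1.181, -0.178], TCP at [0.259, 0.569, 0.194] pointing down, gripper open.
Joint ranges: [-3.08, 3.08], [-0.75, 2.2], [0.22, 2.44], [-1.43, 4.57], [0, 2.65], [-2.85, 2.85]. Speed limits (rad/s): [2.79, 2.79, 3.14, 3.14, 3.14, 3.14].

## Interface

Orientations are given as a unit quaternion [x, y, z, w].
In Python, from rig import status, viewer, robot gives the robot as it stands.
- The arm moves only by the tool arm_command, never from a script. Its arguments are lists of equal length, an entry for each row: "delta_rot": the turn, a rotation vector about the tool's x, y, z in degrees, a list of three; "delta_pos": the shift along the tool's x, y, z in m, a list of three; "gripper": the closure, from -1 (fully open) to 1 (shut). In form: {"delta_rot": [[rx, ry, rz], ...], "delta_pos": [[dx, dy, dz], ...], "gripper": [gripper, ...]}. A call has 1 to 12 rows; each row is the pose to reach, as a shift and turn from the pose commanded when the call began, along the tool's axes at that moment; what a row does not reach only later rows make up. A row lasts 1/12 s, in which the tool goes at most 41.7 mm and 7.16 degrees, less where a joint would pass 70% of its speed; a pose out of reach is approached as far as the arm can. A call with a gripper value outside its range is refused whole. The fingers move at their own pace and stop on an object; "grip_force" is the grip in N (left out, the last holds). Time passes only in rows, so rows that repeat a pose let the fingers close. It gives the time, the measured TCP pose, the force, the opening and the grip force at its end, in the units of the state.
- status.get_obs(): the state, without advancing time (a new reading comes with each control period).
- viewer.camera(name): name is "scene" or "top" or "wrist"; returns a dict with "pixels" (420x560x3 uint8, blue, green, red), "fx", "fy", "cx", "cy" (pixels), "pose" (4x4, takes a point from camera to world coordinates); the wrist camera has in their place "mount" (4x4, takes a point from camera to tool coordinates, whose origin is the TCP and whose axes are the flange's). Camera axes: x right, y down, z forward; pixel columns grow to the right and rows downward; lengths in m; the calibration is good to about 2 mm. A picture is of the moment at which its call begins: read the wrist's pose just before it. There is no depth.
- robot.hand_in(): hands the job in; it is judged then, once.
The state is a dict: "time": time; "q": joint angles; "joint_velocities": joint speeds; "joint_torque": joint torques, N m; "position": TCP position; "tool_rot": TCP orientation; "ft_force": force on the tool from outside, world axes, zero at the start; "moment": the same for the moment, N m; "grip_width": finger opening in m; "grip_force": force on a finger pad.
Only numpy, scipy, OpenCV 4.12 (cv2) and the standard library are available. Lean on these libraries where they do the work, as an engineer would, in place of code of your own. Each camera call takes 0.05 s, during which the arm holds its last target. There are 200 camera calls.

## Working session

There is one attempt and no reset: what is moved stays moved. The work goes in short steps, Python scripts to look and compute and a tool call to move; the robot and the scene stay as the last step left them, time stands still between calls to the robot, and variables do not carry over. Pictures are saved under pics/ and viewed, at most 11 in all, crops included, and the job is handed in when it is done.

Besides the shell and the picture viewer there is one more tool, called as a command line: name --argument value ..., lists and objects as JSON in quotes. arm_command: Moves the arm, as the interface text tells. Its arguments: {"type":"object","properties":{"delta_rot":{"type":"array","items":{"type":"array","items":{"type":"number"}}},"delta_pos":{"type":"array","items":{"type":"array","items":{"type":"number"}}},"gripper":{"type":"array","items":{"type":"number"}},"grip_force":{"type":"number"}},"required":["delta_rot","delta_pos","gripper"]}

```bash
mkdir -p pics; ls; python3 - <<'E'
from rig import status, viewer, robot
import cv2,numpy as np
for n in ("scene","top"):
    c=viewer.camera(n); cv2.imwrite(f"pics/{n}0.png",c["pixels"]); np.savez(f"{n}0.npz",**c); print(n,c["fx"],c["cx"],c["cy"],np.round(c["pose"],3).tolist())
o=status.get_obs(); print(o)
E
```

```text
pics
scene 515.625219841569 270.9580555091633 202.65291288922978 [[0.683, 0.512, -0.521, 1.372], [0.73, -0.492, 0.474, -0.717], [-0.014, -0.704, -0.71, 1.152], [0.0, 0.0, 0.0, 1.0]]
top 395.4362138953188 278.6911887963367 209.904658327587 [[-0.036, -0.976, 0.216, 0.329], [-0.999, 0.037, -0.004, -0.003], [-0.004, -0.216, -0.976, 1.23], [0.0, 0.0, 0.0, 1.0]]
{'time': 0.1, 'q': array([ 9.65454170e-01,  5.28373078e-01,  1.43374625e+00, -2.51863892e-05,
        1.18141252e+00, -1.78503982e-01]), 'joint_velocities': array([ 2.52077845e-05, -6.19730897e-04, -3.06818995e-03, -1.20225659e-03,
       -8.46817534e-04, -2.58415697e-04]), 'joint_torque': array([-4.11072624e-04, -4.40984666e+01, -1.77150786e+01,  6.34925743e-02,
        5.33211802e-02, -2.64861131e-05]), 'position': array([0.25832197, 0.56834372, 0.19267851]), 'tool_rot': array([ 2.11797865e-01,  9.77313012e-01, -9.00526620e-04, -3.59590535e-04]), 'ft_force': array([-0.86463356,  0.00939787,  0.2940074 ]), 'moment': array([-0.01214105,  0.02572035,  0.03598672]), 'grip_force': 0.0, 'grip_width': 0.08715218548677514}
```

View pics/scene0.png

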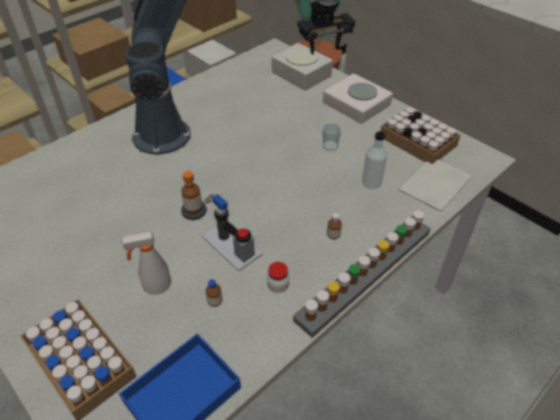

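View pics/top0.png

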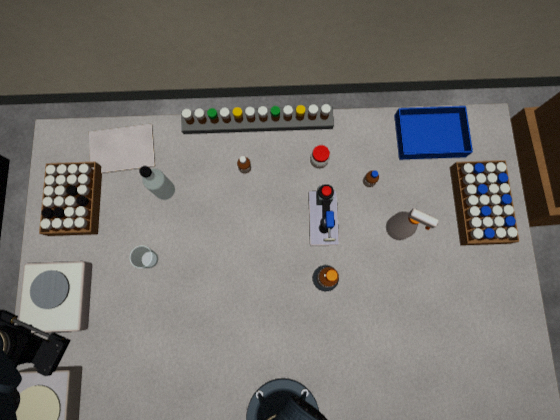

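The scene view shows the orange cap at about (188,176), the blue handle at (220,202) and the red button at (243,233). In the top view they are at (331,275), (330,218) and (326,192). Next I'll mask these blobs and cast rays.

```bash
cat > h.py <<'E'
import cv2,numpy as np
R={"orange":((8,150,120),(18,255,255)),"red":((174,150,90),(180,255,255)),"blue":((106,140,60),(125,255,255)),"red2":((0,150,90),(5,255,255))}
def blobs(img,col,box=None):
    h=cv2.cvtColor(img,cv2.COLOR_BGR2HSV); m=cv2.inRange(h,*map(np.array,R[col]))
    if col=="red": m|=cv2.inRange(h,*map(np.array,R["red2"]))
    if box: k=np.zeros_like(m);x0,y0,x1,y1=box;k[y0:y1,x0:x1]=255;m&=k
    n,l,s,c=cv2.connectedComponentsWithStats(m)
    return sorted([(int(s[i,4]),np.round(c[i],1).tolist(),s[i,:4].tolist(),cv2.minAreaRect(np.argwhere(l==i)[:,::-1].astype(np.float32))) for i in range(1,n) if s[i,4]>8],key=lambda a:-a[0])
def ray(c,uv,P):
    d=np.array([(uv[0]-c["cx"])/c["fx"],(uv[1]-c["cy"])/c["fy"],1]); return P[:3,3],P[:3,:3]@d
def plane(c,uv,z,P=None):
    o,d=ray(c,uv,c["pose"] if P is None else P); return o+d*(z-o[2])/d[2]
def tri(a,b):
    A=0;B=0
    for o,d in (a,b):
        d=d/np.linalg.norm(d);M=np.eye(3)-np.outer(d,d);A=A+M;B=B+M@o
    return np.linalg.solve(A,B)
E
python3 - <<'E'
from h import *
t=np.load("top0.npz");s=np.load("scene0.npz")
for col,bt,bs,z in (("orange",(310,260,345,295),(175,165,205,190),.15),("red",(315,180,340,205),(228,222,258,245),.112),("blue",(318,205,342,245),(208,190,232,212),.16)):
    A=blobs(t["pixels"],col,bt);B=blobs(s["pixels"],col,bs)
    print(col,A,B)
    if A and B: print(tri(ray(t,A[0][1],t["pose"]),ray(s,B[0][1],s["pose"])),plane(t,A[0][1],z),plane(s,B[0][1],z))
cv2.imwrite("pics/c.png",np.hstack([cv2.resize(t["pixels"][170:300,290:370],None,fx=4.5,fy=4.5,interpolation=2),cv2.resize(s["pixels"][160:290,170:250],None,fx=4.5,fy=4.5,interpolation=2)])[:600])
E
```

```text
orange [(106, [331.6, 274.8], [326, 269, 12, 13], ((331.75, 274.75), (10.60660171508789, 11.31370735168457), 45.0))] [(49, [187.3, 174.8], [184, 172, 8, 7], ((187.5, 175.0), (6.0, 7.0), 90.0))]
[ 0.38389619 -0.14404939  0.14856499] [ 0.38395814 -0.14365933  0.15      ] [ 0.38515504 -0.14505822  0.15      ]
red [(79, [326.3, 190.4], [322, 186, 10, 10], ((326.5, 190.5), (9.0, 9.0), 90.0))] [(74, [242.2, 232.9], [237, 229, 12, 9], ((242.6000213623047, 232.6999969482422), (8.049844741821289, 10.28591251373291), 63.43495178222656))]
[ 0.63238412 -0.1508034   0.10247952] [ 0.63016315 -0.14907563  0.112     ] [ 0.63878106 -0.15643677  0.112     ]
blue [(136, [329.6, 219.0], [326, 211, 9, 17], ((330.0, 219.0), (16.0, 8.0), 90.0))] [(102, [219.5, 201.7], [213, 196, 13, 13], ((219.50001525878906, 201.50001525878906), (15.55634880065918, 7.071067810058594), 45.0))]
[ 0.53704541 -0.14798422  0.15133267] [ 0.53539046 -0.14679721  0.16      ] [ 0.54426303 -0.15293487  0.16      ]
```

View pics/c.png

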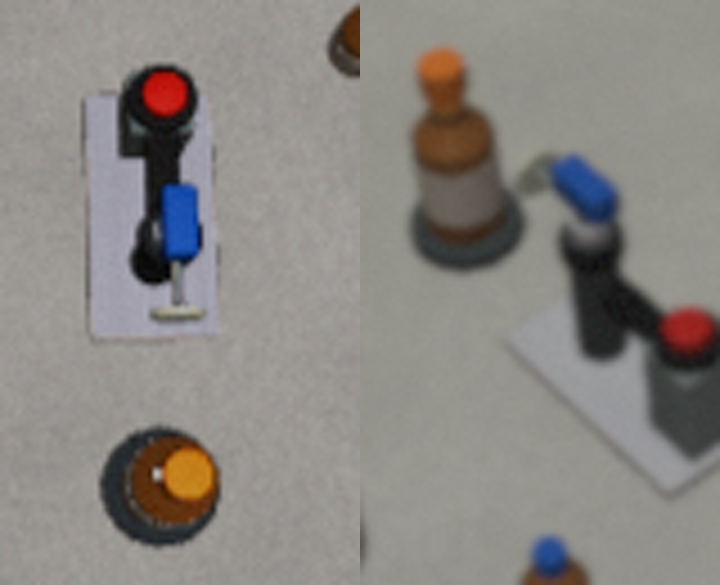

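The crop shows the stand's long axis nearly along world x, with the disc towards the robot and between the handle and the atomiser. I'll travel to a waypoint with the fingers closed and square up the yaw.

arm_command --delta_rot '[[0, 0, -24.5], [0, 0, -24.5], [0, 0, -24.5], [0, 0, -24.5], [0, 0, -24.5], [0, 0, -24.5], [0, 0, -24.5], [0, 0, -24.5], [0, 0, -24.5], [0, 0, -24.5], [0, 0, -24.5], [0, 0, -24.5]]' --delta_pos '[[-0.327, -0.255, -0.05], [-0.327, -0.255, -0.05], [-0.327, -0.255, -0.05], [-0.327, -0.255, -0.05], [-0.327, -0.255, -0.05], [-0.327, -0.255, -0.05], [-0.327, -0.255, -0.05], [-0.327, -0.255, -0.05], [-0.327, -0.255, -0.05], [-0.327, -0.255, -0.05], [-0.327, -0.255, -0.05], [-0.327, -0.255, -0.05]]' --gripper '[1, 1, 1, 1, 1, 1, 1, 1, 1, 1, 1, 1]' --grip_force 10

```text
time: 1.1
position: [0.4522, 0.1993, 0.2437]
tool_rot: [0.002, 1.0, 0.0, 0.0]
ft_force: [-0.1, -0.2, -0.8]
grip_width: 0.0147
grip_force: 0.0
```

arm_command --delta_rot '[[0, 0, 0], [0, 0, 0], [0, 0, 0], [0, 0, 0], [0, 0, 0], [0, 0, 0], [0, 0, 0], [0, 0, 0], [0, 0, 0], [0, 0, 0], [0, 0, 0], [0, 0, 0]]' --delta_pos '[[0.068, -0.343, -0.02], [0.068, -0.343, -0.02], [0.068, -0.343, -0.02], [0.068, -0.343, -0.02], [0.068, -0.343, -0.02], [0.068, -0.343, -0.02], [0.068, -0.343, -0.02], [0.068, -0.343, -0.02], [0.068, -0.343, -0.02], [0.068, -0.343, -0.02], [0.068, -0.343, -0.02], [0.068, -0.343, -0.02]]' --gripper '[1, 1, 1, 1, 1, 1, 1, 1, 1, 1, 1, 1]'

```text
time: 2.1
position: [0.3828, -0.1394, 0.263]
tool_rot: [-0.001, 1.0, 0.001, -0.001]
ft_force: [-0.2, 0.3, 0.4]
grip_width: 0.0006
grip_force: 0.0
```

```bash
cat >> h.py <<'E'
def wrist(name):
    from rig import status, viewer
    from scipy.spatial.transform import Rotation as Ro
    o=status.get_obs(); c=viewer.camera("wrist"); T=np.eye(4); T[:3,:3]=Ro.from_quat(o["tool_rot"]).as_matrix(); T[:3,3]=o["position"]
    c["pose"]=T@np.array(c["mount"]); cv2.imwrite(f"pics/{name}.png",c["pixels"]); print("tcp",o["position"].round(4),"q",o["q"].round(2),"F",o["ft_force"].round(2)); return c
E
python3 - <<'E'
from h import *
c=wrist("w1"); print(np.round(c["mount"],3).tolist(),c["fx"])
for col,z in (("orange",.157),("red",.112),("blue",.166)):
    for b in blobs(c["pixels"],col)[:3]: print(col,b[:3],plane(c,b[1],z).round(4))
E
```

```text
tcp [ 0.3828 -0.1394  0.263 ] q [-0.63  0.13  1.84  0.    1.17 -2.2 ] F [-0.16  0.29  0.36]
[[-0.001, -0.953, -0.304, 0.083], [1.0, -0.001, -0.002, 0.0], [0.001, -0.304, 0.953, -0.191], [0.0, 0.0, 0.0, 1.0]] 291.5841999680872
orange (571, [275.6, 198.8], [262, 186, 28, 27]) [ 0.3856 -0.145   0.157 ]
orange (99, [77.8, 316.6], [70, 312, 17, 11]) [ 0.5347 -0.386   0.157 ]
blue (184, [275.4, 331.3], [270, 324, 12, 16]) [ 0.5485 -0.1458  0.166 ]
```

View pics/w1.png

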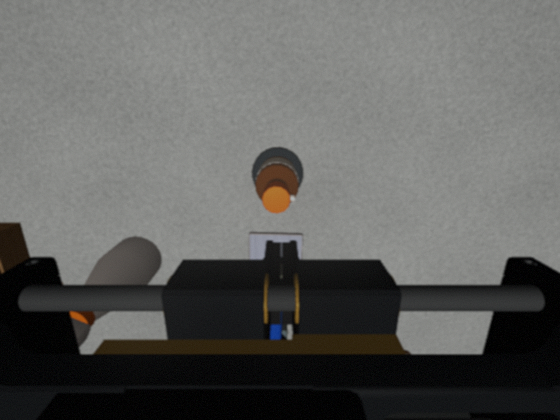

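The wrist view shows the orange cap at (276,199), which puts it at (0.385, -0.145). The trigger bottle is well clear on the left.

arm_command --delta_rot '[[0, 0, 0], [0, 0, 0], [0, 0, 0], [0, 0, 0], [0, 0, 0], [0, 0, 0]]' --delta_pos '[[-0.001, -0.001, 0.03], [-0.001, -0.001, 0.06], [-0.001, -0.001, 0.09], [-0.001, -0.001, 0.098], [-0.001, -0.001, 0.1], [-0.001, -0.001, 0.1]]' --gripper '[1, 1, 1, 1, 1, 1]'

```text
time: 2.65
position: [0.3844, -0.1417, 0.1636]
tool_rot: [-0.001, 1.0, 0.0, -0.0]
ft_force: [0.1, -0.0, -0.3]
grip_width: 0.0006
grip_force: 0.0
```

arm_command --delta_rot '[[0, 0, 0], [0, 0, 0], [0, 0, 0], [0, 0, 0], [0, 0, 0]]' --delta_pos '[[0, -0.002, 0.005], [0, -0.002, 0.008], [0, -0.002, 0.01], [0, -0.002, 0.012], [0, -0.002, 0.012]]' --gripper '[1, 1, 1, 1, 1]'

```text
time: 3.07
position: [0.3841, -0.1447, 0.1516]
tool_rot: [-0.0, 1.0, -0.0, 0.0]
ft_force: [1.0, -0.8, 0.1]
grip_width: 0.0004
grip_force: 0.0
```

arm_command --delta_rot '[[0, 0, 0], [0, 0, 0], [0, 0, 0]]' --delta_pos '[[0, 0, 0.0015], [0, 0, 0.003], [0, 0, 0.003]]' --gripper '[1, 1, 1]'

```text
time: 3.32
position: [0.3839, -0.1446, 0.1484]
tool_rot: [-0.0, 1.0, 0.0, -0.0]
ft_force: [0.3, -0.6, -0.3]
grip_width: 0.0006
grip_force: 0.0
```

```bash
python3 - <<'E'
from h import *
from rig import status,viewer
c=viewer.camera("scene"); cv2.imwrite("pics/s2.png",cv2.resize(c["pixels"][130:260,150:260],None,fx=4.5,fy=4.5,interpolation=2))
c=wrist("w2")
b=blobs(c["pixels"],"orange"); print([x[:3] for x in b[:3]])
o=status.get_obs();print(o["ft_force"],o["joint_torque"],o["position"])
E
```

```text
tcp [ 0.384  -0.1446  0.1485] q [-0.63  0.32  2.   -0.    0.83 -2.21] F [ 0.23  0.48 -0.07]
[(660, [280.7, 236.1], [260, 225, 43, 30])]
[-0.0918607   0.31061627 -0.31451646] [-5.70219214e-03 -2.80415994e+01 -1.16423035e+01 -5.53747988e-02
  4.01000655e-02  1.35142500e-04] [ 0.38404236 -0.14463444  0.14850452]
```

View pics/s2.png

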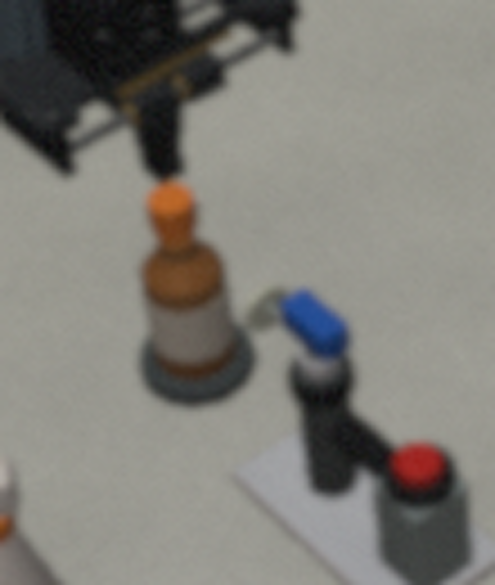

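```bash
python3 - <<'E'
from h import *
s=np.load("scene0.npz")
def pr(p):
    q=np.linalg.inv(s["pose"])@np.r_[p,1]; return (np.array([q[0]*s["fx"]/q[2]+s["cx"],q[1]*s["fy"]/q[2]+s["cy"]])-[150,130])*4.5
print("tcp",pr([.384,-.1446,.1485]),"cap top",pr([.385,-.145,.157]),"cap bot",pr([.385,-.145,.131]))
print("handle",pr([.5355,-.147,.166]),"foot",pr([.385,-.145,0]))
w=cv2.imread("pics/w2.png"); cv2.imwrite("pics/w2c.png",cv2.resize(w[150:330,200:360],None,fx=3.3,fy=3.3,interpolation=2))
E
```

```text
tcp [167.6522258  202.12897781] cap top [166.37110235 193.35483412] cap bot [171.55358335 223.12328216]
handle [310.39585185 303.46276565] foot [195.84987636 362.68248859]
```

View pics/w2c.png

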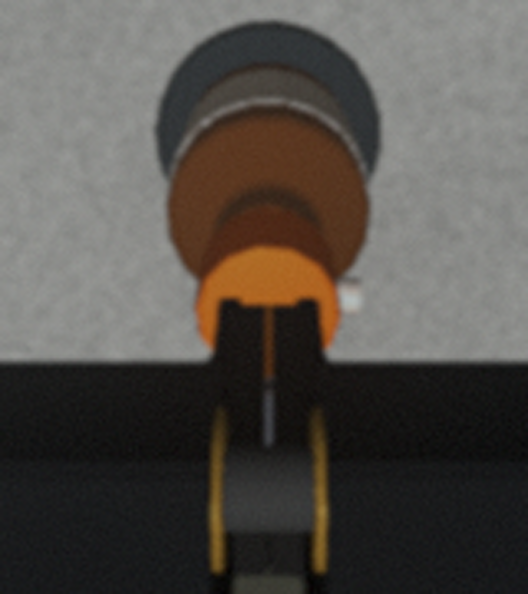

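The fingers are centred over the cap, but neither the force nor the scene view shows contact, so the closed tips seem to sit higher than the nominal TCP. I'll go down in small steps and watch the force.

arm_command --delta_rot '[[0, 0, 0], [0, 0, 0], [0, 0, 0], [0, 0, 0]]' --delta_pos '[[0, 0, 0.002], [0, 0, 0.004], [0, 0, 0.004], [0, 0, 0.004]]' --gripper '[1, 1, 1, 1]'

```text
time: 3.75
position: [0.384, -0.1445, 0.1444]
tool_rot: [-0.0, 1.0, 0.0, -0.0]
ft_force: [-0.4, 0.6, 0.1]
grip_width: 0.0004
grip_force: 0.0
```

```bash
python3 - <<'E'
from h import *
from rig import status,viewer
F=[]
for i in range(3):
    c=viewer.camera("scene"); F.append(status.get_obs()["ft_force"])
print(np.mean(F,0),F)
cv2.imwrite("pics/s3.png",c["pixels"])
s=np.load("scene0.npz")["pixels"]
for p in (s,c["pixels"]):
    h=cv2.cvtColor(p[160:200,178:200],cv2.COLOR_BGR2GRAY)
    print(h[4:28,7:13].tolist()); print([b[:3] for b in blobs(p,"orange",(175,160,205,195))])
E
```

```text
[-0.27644117  0.3866796   0.8661981 ] [array([0.1949515 , 0.13365867, 0.28300148]), array([-0.51995973,  0.52531699,  0.81894641]), array([-0.50431527,  0.50106314,  1.49664641])]
[[148, 148, 146, 147, 148, 147], [149, 148, 148, 148, 146, 148], [148, 147, 148, 147, 148, 149], [148, 147, 148, 147, 148, 147], [148, 148, 147, 148, 147, 147], [149, 147, 145, 144, 144, 146], [146, 140, 138, 136, 137, 141], [135, 131, 128, 125, 126, 130], [124, 120, 119, 118, 119, 120], [118, 116, 118, 116, 117, 116], [116, 118, 117, 115, 116, 115], [114, 116, 116, 115, 112, 109], [109, 110, 108, 107, 104, 100], [93, 98, 96, 93, 91, 83], [80, 81, 79, 81, 75, 68], [69, 73, 75, 73, 71, 65], [75, 71, 72, 69, 69, 67], [81, 72, 69, 69, 67, 65], [89, 75, 72, 67, 70, 69], [95, 76, 71, 72, 74, 72], [85, 74, 73, 72, 74, 71], [77, 65, 65, 70, 65, 65], [64, 60, 60, 59, 60, 58], [67, 62, 60, 59, 58, 57]]
[(49, [187.3, 174.8], [184, 172, 8, 7])]
[[18, 19, 20, 29, 56, 97], [22, 20, 21, 24, 53, 89], [17, 20, 19, 28, 45, 85], [15, 13, 15, 22, 41, 78], [26, 17, 20, 24, 43, 78], [37, 19, 29, 49, 68, 95], [62, 44, 51, 74, 98, 120], [88, 72, 79, 94, 112, 125], [109, 101, 101, 110, 117, 124], [118, 117, 116, 117, 119, 120], [120, 119, 119, 119, 122, 119], [117, 118, 120, 118, 117, 114], [111, 114, 114, 112, 108, 102], [99, 100, 100, 96, 92, 86], [82, 82, 86, 80, 74, 72], [75, 77, 76, 75, 73, 67], [78, 74, 74, 74, 70, 69], [86, 75, 75, 74, 70, 69], [93, 76, 72, 74, 73, 72], [97, 79, 75, 74, 74, 73], [89, 75, 72, 74, 75, 75], [78, 69, 67, 69, 69, 67], [68, 62, 60, 63, 61, 58], [68, 64, 63, 61, 62, 61]]
[(52, [187.3, 174.8], [184, 171, 8, 8])]
```

arm_command --delta_rot '[[0, 0, 0], [0, 0, 0], [0, 0, 0], [0, 0, 0]]' --delta_pos '[[0, 0, 0.002], [0, 0, 0.004], [0, 0, 0.004], [0, 0, 0.004]]' --gripper '[1, 1, 1, 1]'

```text
time: 4.23
position: [0.3839, -0.1445, 0.1404]
tool_rot: [-0.0, 1.0, 0.0, -0.0]
ft_force: [-0.4, 0.4, 0.3]
grip_width: 0.0004
grip_force: 0.0
```

arm_command --delta_rot '[[0, 0, 0], [0, 0, 0], [0, 0, 0], [0, 0, 0]]' --delta_pos '[[0, 0, 0.002], [0, 0, 0.004], [0, 0, 0.004], [0, 0, 0.004]]' --gripper '[1, 1, 1, 1]'

```text
time: 4.57
position: [0.3839, -0.1445, 0.1364]
tool_rot: [-0.0, 1.0, 0.0, -0.0]
ft_force: [-0.1, -0.6, -0.6]
grip_width: 0.0006
grip_force: 0.0
```

```bash
python3 - <<'E'
from h import *
from rig import status,viewer
F=[]
for i in range(3):
    c=viewer.camera("scene"); F.append(status.get_obs()["ft_force"])
print(np.mean(F,0))
p=c["pixels"]; print(cv2.cvtColor(p,cv2.COLOR_BGR2GRAY)[164:188,185:191].tolist()); print([b[:3] for b in blobs(p,"orange",(175,160,205,195))])
w=wrist("w3")
a=cv2.resize(w["pixels"][180:330,220:340],None,fx=3.3,fy=3.3,interpolation=2); b=cv2.resize(p[140:250,160:250],None,fx=4.5,fy=4.5,interpolation=2)
cv2.imwrite("pics/b3.png",np.hstack([a,b]))
E
```

```text
[-0.13378136  0.14930753 -0.11295565]
[[18, 23, 23, 25, 44, 84], [18, 17, 20, 29, 46, 85], [12, 17, 21, 24, 44, 83], [14, 12, 25, 23, 40, 80], [15, 13, 20, 23, 40, 76], [22, 18, 20, 20, 31, 70], [19, 18, 20, 25, 34, 66], [36, 20, 19, 34, 45, 70], [62, 45, 43, 59, 73, 89], [90, 73, 77, 90, 101, 108], [107, 101, 104, 109, 114, 116], [116, 113, 115, 115, 117, 114], [113, 112, 113, 111, 107, 101], [96, 101, 100, 97, 93, 85], [81, 84, 85, 80, 79, 74], [78, 75, 77, 72, 72, 68], [78, 75, 72, 74, 72, 70], [83, 74, 72, 73, 71, 72], [93, 76, 73, 72, 71, 72], [96, 79, 72, 74, 73, 72], [90, 75, 75, 76, 76, 72], [79, 69, 69, 71, 69, 66], [67, 62, 64, 64, 62, 60], [69, 64, 61, 62, 62, 60]]
[(44, [187.4, 175.4], [184, 172, 8, 7])]
tcp [ 0.3841 -0.1446  0.1366] q [-0.63  0.34  2.01 -0.    0.79 -2.21] F [-0.78 -0.09 -0.33]
```

View pics/b3.png

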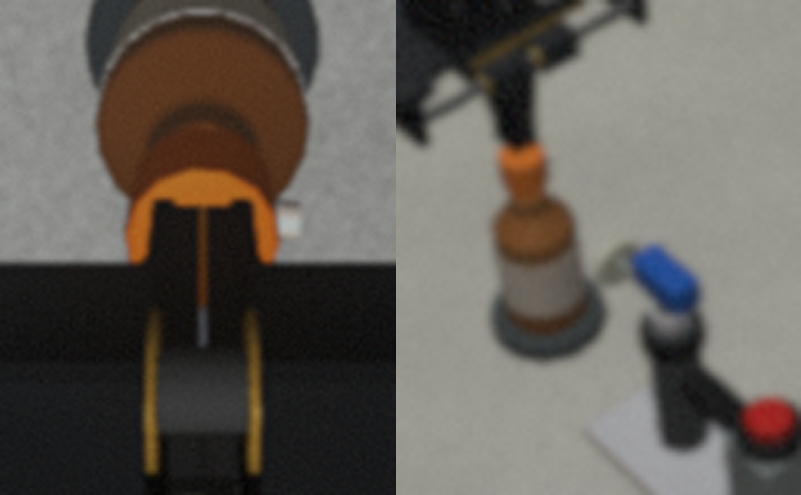

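The fingertips are now almost on the cap (finger edge near row 172, cap-top centre near 173). I'll keep going in small steps.

arm_command --delta_rot '[[0, 0, 0], [0, 0, 0], [0, 0, 0], [0, 0, 0]]' --delta_pos '[[0, 0, 0.002], [0, 0, 0.003], [0, 0, 0.003], [0, 0, 0.003]]' --gripper '[1, 1, 1, 1]'

```text
time: 5.1
position: [0.384, -0.1446, 0.1334]
tool_rot: [-0.0, 1.0, 0.0, -0.0]
ft_force: [-0.3, 0.1, 0.8]
grip_width: 0.0008
grip_force: 0.0
```

arm_command --delta_rot '[[0, 0, 0], [0, 0, 0], [0, 0, 0], [0, 0, 0]]' --delta_pos '[[0, 0, 0.002], [0, 0, 0.003], [0, 0, 0.003], [0, 0, 0.003]]' --gripper '[1, 1, 1, 1]'

```text
time: 5.43
position: [0.384, -0.1446, 0.1305]
tool_rot: [-0.0, 1.0, 0.0, -0.0]
ft_force: [0.2, 0.5, -0.2]
grip_width: 0.0005
grip_force: 0.0
```

arm_command --delta_rot '[[0, 0, 0], [0, 0, 0], [0, 0, 0], [0, 0, 0]]' --delta_pos '[[0, 0, 0.002], [0, 0, 0.004], [0, 0, 0.004], [0, 0, 0.004]]' --gripper '[1, 1, 1, 1]'

```text
time: 5.77
position: [0.3843, -0.1448, 0.1266]
tool_rot: [-0.0, 1.0, -0.0, 0.0]
ft_force: [0.1, -0.1, 1.2]
grip_width: 0.0007
grip_force: 1.0
```

```bash
python3 - <<'E'
from h import *
from rig import status,viewer
F=[]
for i in range(3):
    c=viewer.camera("scene"); F.append(status.get_obs()["ft_force"])
print(np.mean(F,0))
p=c["pixels"]; print(cv2.cvtColor(p,cv2.COLOR_BGR2GRAY)[164:188,185:191].tolist()); print([b[:3] for b in blobs(p,"orange",(175,160,205,195))])
E
```

```text
[0.43210215 0.05436189 1.94806443]
[[21, 19, 19, 24, 27, 63], [24, 16, 19, 22, 31, 68], [15, 14, 22, 21, 34, 71], [16, 13, 25, 23, 31, 75], [19, 17, 23, 23, 35, 72], [15, 18, 16, 21, 33, 72], [18, 20, 18, 20, 30, 63], [18, 18, 20, 21, 26, 52], [21, 10, 18, 23, 24, 43], [30, 19, 18, 20, 33, 42], [55, 32, 28, 34, 47, 62], [79, 63, 51, 60, 75, 86], [98, 87, 80, 88, 95, 98], [100, 98, 95, 97, 99, 92], [90, 88, 89, 86, 86, 82], [77, 79, 77, 77, 74, 71], [78, 76, 73, 72, 72, 70], [84, 73, 73, 74, 72, 68], [90, 76, 74, 75, 72, 72], [94, 77, 74, 74, 73, 72], [91, 74, 72, 73, 74, 73], [78, 64, 68, 70, 69, 64], [70, 61, 59, 62, 63, 59], [69, 63, 61, 61, 62, 62]]
[(29, [187.3, 176.8], [184, 175, 8, 5])]
```

Contact: about 1.9 N. Now I'll press it down and release.

arm_command --delta_rot '[[0, 0, 0], [0, 0, 0], [0, 0, 0], [0, 0, 0]]' --delta_pos '[[0, 0, 0.002], [0, 0, 0.004], [0, 0, 0.004], [0, 0, 0.004]]' --gripper '[1, 1, 1, 1]'

```text
time: 6.25
position: [0.3843, -0.1448, 0.1226]
tool_rot: [-0.0, 1.0, -0.0, 0.0]
ft_force: [0.2, 0.7, 4.1]
grip_width: 0.0007
grip_force: 2.2
```

arm_command --delta_rot '[[0, 0, 0], [0, 0, 0], [0, 0, 0], [0, 0, 0], [0, 0, 0], [0, 0, 0], [0, 0, 0], [0, 0, 0]]' --delta_pos '[[0, 0, 0.002], [0, 0, 0.002], [0, 0, 0.002], [0, 0, -0.03], [0, 0, -0.06], [0, 0, -0.09], [0, 0, -0.12], [0, 0, -0.12]]' --gripper '[1, 1, 1, 1, 1, 1, 1, 1]'

```text
time: 6.92
position: [0.3869, -0.1465, 0.2471]
tool_rot: [-0.001, 1.0, -0.003, 0.004]
ft_force: [0.2, 0.8, -0.3]
grip_width: 0.0001
grip_force: 0.0
```

arm_command --delta_rot '[[0, 0, 0], [0, 0, 0], [0, 0, 0], [0, 0, 0], [0, 0, 0], [0, 0, 0], [0, 0, 0], [0, 0, 0], [0, 0, 0]]' --delta_pos '[[-0.246, -0.004, 0], [-0.246, -0.004, 0], [-0.246, -0.004, 0], [-0.246, -0.004, 0], [-0.246, -0.004, 0], [-0.246, -0.004, 0], [-0.246, -0.004, 0], [-0.246, -0.004, 0], [-0.246, -0.004, 0]]' --gripper '[1, 1, 1, 1, 1, 1, 1, 1, 1]'

```text
time: 7.67
position: [0.6284, -0.1478, 0.2406]
tool_rot: [-0.001, 1.0, 0.001, -0.002]
ft_force: [0.4, -0.2, -0.6]
grip_width: 0.0008
grip_force: 0.0
```

```bash
python3 - <<'E'
from h import *
c=wrist("w4")
for col,z in (("orange",.157),("red",.112),("blue",.166)):
    for b in blobs(c["pixels"],col)[:3]: print(col,b,plane(c,b[1],z).round(4))
cv2.imwrite("pics/w4c.png",c["pixels"])
E
```

```text
tcp [ 0.6284 -0.1478  0.2406] q [-0.4   0.51  1.32 -0.    1.31 -1.98] F [ 0.38 -0.16 -0.65]
orange (196, [9.7, 87.9], [0, 79, 23, 20], ((11.000001907348633, 87.99999237060547), (27.72724151611328, 8.944271087646484), 26.56505012512207)) [ 0.5233 -0.3857  0.157 ]
red (514, [277.5, 196.1], [265, 184, 26, 25], ((277.5, 196.0), (24.0, 25.0), 90.0)) [ 0.6341 -0.1517  0.112 ]
blue (1255, [279.5, 107.1], [267, 80, 26, 55], ((279.5681457519531, 107.09172058105469), (24.127473831176758, 54.17973709106445), 2.0454084873199463)) [ 0.5395 -0.149   0.166 ]
blue (1074, [93.5, 322.9], [69, 311, 49, 29], ((93.0, 325.0), (28.0, 48.0), 90.0)) [ 0.763  -0.3528  0.166 ]
blue (866, [82.2, 275.9], [58, 267, 49, 19], ((82.0, 276.0), (18.0, 48.0), 90.0)) [ 0.7047 -0.3533  0.166 ]
```

View pics/w4.png

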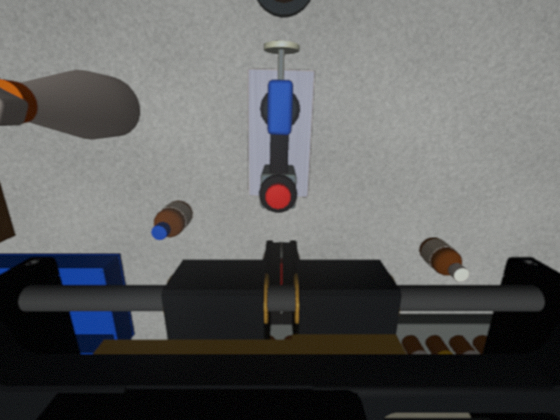

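The wrist view shows the red button at (278,196), about (0.632, -0.151), and the handle at (280,107), about (0.537, -0.148), with about 2° of yaw. The stand area is clear. The closed tips sit about 29 mm behind the nominal TCP, so I'll go down onto the button allowing for that.

arm_command --delta_rot '[[0, 0, 0], [0, 0, 0], [0, 0, 0], [0, 0, 0], [0, 0, 0], [0, 0, 0], [0, 0, 0], [0, 0, 0]]' --delta_pos '[[-0.002, -0.002, 0.03], [-0.002, -0.002, 0.06], [-0.002, -0.002, 0.09], [-0.002, -0.002, 0.12], [-0.002, -0.002, 0.14], [-0.002, -0.002, 0.15], [-0.002, -0.002, 0.154], [-0.002, -0.002, 0.154]]' --gripper '[1, 1, 1, 1, 1, 1, 1, 1]'

```text
time: 8.38
position: [0.6313, -0.1505, 0.0886]
tool_rot: [-0.0, 1.0, 0.0, -0.0]
ft_force: [0.7, 0.3, 1.1]
grip_width: 0.0006
grip_force: 0.0
```

arm_command --delta_rot '[[0, 0, 0], [0, 0, 0], [0, 0, 0], [0, 0, 0], [0, 0, 0], [0, 0, 0]]' --delta_pos '[[0, 0, 0.003], [0, 0, 0.006], [0, 0, 0.008], [0, 0, 0.009], [0, 0, 0.009], [0, 0, 0.009]]' --gripper '[1, 1, 1, 1, 1, 1]'

```text
time: 8.88
position: [0.6332, -0.151, 0.0809]
tool_rot: [-0.0, 1.0, -0.001, 0.001]
ft_force: [-0.1, -0.9, 6.0]
grip_width: 0.001
grip_force: 2.7
```

```bash
python3 - <<'E'
from h import *
from rig import status,viewer
F=[]
for i in range(3):
    c=viewer.camera("scene"); F.append(status.get_obs()["ft_force"])
print(np.mean(F,0),[b[:3] for b in blobs(c["pixels"],"blue",(205,170,235,215))])
E
```

```text
[ 0.40132956 -0.32228996  5.6531372 ] [(51, [216.7, 199.4], [213, 195, 7, 10])]
```

arm_command --delta_rot '[[0, 0, 0], [0, 0, 0], [0, 0, 0], [0, 0, 0], [0, 0, 0], [0, 0, 0], [0, 0, 0], [0, 0, 0], [0, 0, 0], [0, 0, 0]]' --delta_pos '[[0, 0, 0.001], [0, 0, 0.001], [0, 0, -0.03], [0, 0, -0.06], [0, 0, -0.09], [0, 0, -0.12], [0, 0, -0.15], [0, 0, -0.18], [0, 0, -0.2], [0, 0, -0.2]]' --gripper '[1, 1, 1, -1, -1, -1, -1, -1, -1, -1]'

```text
time: 9.87
position: [0.6346, -0.1512, 0.2849]
tool_rot: [-0.001, 1.0, -0.002, 0.005]
ft_force: [1.2, 0.5, -0.1]
grip_width: 0.0393
grip_force: 0.0
```

```bash
python3 - <<'E'
from h import *
from rig import status,viewer
c=viewer.camera("scene");print([b[:3] for b in blobs(c["pixels"],"blue",(200,160,240,215))])
t=viewer.camera("top");B=blobs(t["pixels"],"blue",(315,200,345,250));print(B[:1])
if B: print(plane(t,B[0][1],.196))
w=wrist("w5")
for b in blobs(w["pixels"],"blue")[:2]: print(b,plane(w,b[1],.196))
cv2.imwrite("pics/b5.png",np.hstack([w["pixels"],cv2.resize(c["pixels"][160:265,190:250],(240,420),interpolation=2)]))
E
```

```text
[(103, [218.4, 192.7], [212, 187, 13, 13])]
[]
tcp [ 0.6319 -0.1502  0.2796] q [-0.41  0.48  1.26  0.    1.4  -1.98] F [-0.14  0.72 -0.66]
(2439, [74.3, 259.8], [0, 241, 135, 45], ((67.0, 263.0), (44.0, 134.0), 90.0)) [ 0.69513131 -0.36767361  0.196     ]
(1227, [282.4, 102.4], [270, 76, 25, 54], ((282.0, 102.5), (53.0, 24.0), 90.0)) [ 0.53920852 -0.14894893  0.196     ]
```

View pics/b5.png

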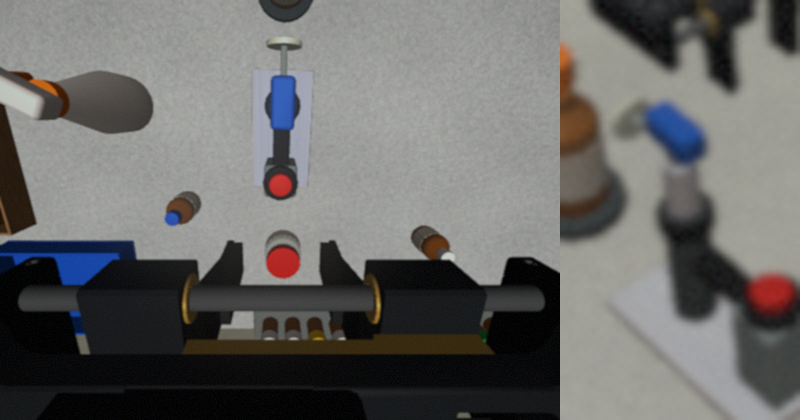

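The column has popped up: the handle rose about 9 px in the scene view. In the wrist view it is at (282,102) and the fingers are opening. Next I'll move over the handle and down.

arm_command --delta_rot '[[0, 0, 1], [0, 0, 1], [0, 0, 1], [0, 0, 1], [0, 0, 1], [0, 0, 1], [0, 0, 1], [0, 0, 1], [0, 0, 1], [0, 0, 1], [0, 0, 1], [0, 0, 1]]' --delta_pos '[[0.0945, 0.002, 0], [0.0945, 0.002, 0], [0.0945, 0.002, 0], [0.0945, 0.002, 0], [0.0945, 0.002, 0], [0.0945, 0.002, 0.03], [0.0945, 0.002, 0.06], [0.0945, 0.002, 0.09], [0.0945, 0.002, 0.11], [0.0945, 0.002, 0.12], [0.0945, 0.002, 0.13], [0.0945, 0.002, 0.13]]' --gripper '[-1, -1, -1, -1, -1, -1, -1, -1, -1, -1, -1, -1]'

```text
time: 11.02
position: [0.5375, -0.1482, 0.1475]
tool_rot: [0.008, 1.0, 0.001, -0.001]
ft_force: [-0.2, 0.3, -0.3]
grip_width: 0.0869
grip_force: 0.0
```

```bash
python3 - <<'E'
from h import *
from rig import viewer
c=viewer.camera("scene");print([b[:3] for b in blobs(c["pixels"],"blue",(200,160,240,215))])
w=wrist("w6")
cv2.imwrite("pics/b6.png",np.hstack([w["pixels"],cv2.resize(c["pixels"][160:265,190:250],(240,420),interpolation=2)]))
E
```

```text
[(112, [218.0, 192.2], [211, 185, 14, 15])]
tcp [ 0.5381 -0.1485  0.1489] q [-0.47  0.5   1.65  0.    1.   -2.02] F [-0.36 -0.86 -0.2 ]
```

View pics/b6.png

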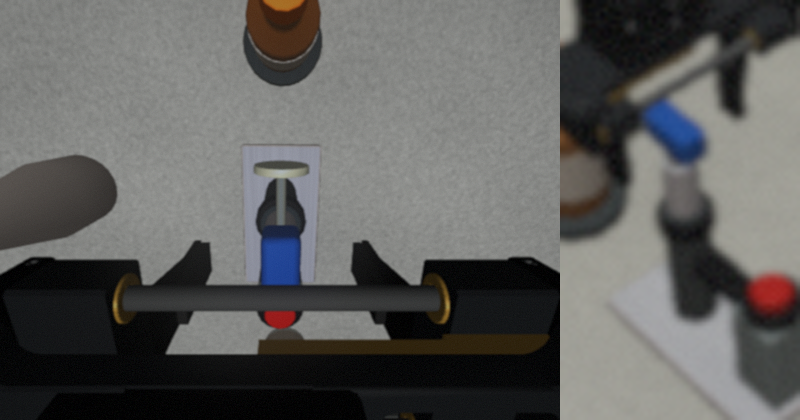

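```bash
python3 - <<'E'
import numpy as np
s=np.load("scene0.npz")
for y in (-.1,-.09):
  for z in (.15,.165,.178,.19,.2):
    q=np.linalg.inv(s["pose"])@np.array([.538,y,z,1]); print(y,z,(q[:2]*s["fx"]/q[2]+[s["cx"],s["cy"]]).round(1))
q=np.linalg.inv(s["pose"])@np.array([.5375,-.148,.184,1]);print((q[:2]*s["fx"]/q[2]+[s["cx"],s["cy"]]).round(1))
E
```

```text
-0.1 0.15 [233.1 193.8]
-0.1 0.165 [232.8 189.9]
-0.1 0.178 [232.5 186.5]
-0.1 0.19 [232.2 183.3]
-0.1 0.2 [231.9 180.6]
-0.09 0.15 [235.9 192. ]
-0.09 0.165 [235.5 188.1]
-0.09 0.178 [235.2 184.7]
-0.09 0.19 [235.  181.5]
-0.09 0.2 [234.7 178.9]
[218.6 193.2]
```

The tips are around the handle's lower half and centred on it. I'll close.

arm_command --delta_rot '[[0, 0, 0], [0, 0, 0], [0, 0, 0], [0, 0, 0], [0, 0, 0], [0, 0, 0], [0, 0, 0], [0, 0, 0], [0, 0, 0], [0, 0, 0]]' --delta_pos '[[0, 0, 0], [0, 0, 0], [0, 0, 0], [0, 0, 0], [0, 0, 0], [0, 0, 0], [0, 0, 0], [0, 0, 0], [0, 0, 0], [0, 0, 0]]' --gripper '[1, 1, 1, 1, 1, 1, 1, 1, 1, 1]' --grip_force 45

```text
time: 11.95
position: [0.5375, -0.1485, 0.1495]
tool_rot: [0.008, 1.0, 0.0, -0.0]
ft_force: [-1.0, -0.2, 0.6]
grip_width: 0.028
grip_force: 0.0
```

arm_command --delta_rot '[[0, 0, 0], [0, 0, 0], [0, 0, 0], [0, 0, 0]]' --delta_pos '[[0, 0, 0], [0, 0, 0], [0, 0, 0], [0, 0, 0]]' --gripper '[1, 1, 1, 1]'

```text
time: 12.28
position: [0.5376, -0.1488, 0.1495]
tool_rot: [0.009, 1.0, -0.0, -0.0]
ft_force: [-0.5, -1.4, 0.6]
grip_width: 0.0217
grip_force: 45.0
```

Gripped at 21.7 mm with 45 N. Now I'll pull up.

arm_command --delta_rot '[[0, 0, 0], [0, 0, 0], [0, 0, 0], [0, 0, 0], [0, 0, 0], [0, 0, 0], [0, 0, 0], [0, 0, 0], [0, 0, 0], [0, 0, 0], [0, 0, 0], [0, 0, 0]]' --delta_pos '[[0, 0, -0.006], [0, 0, -0.014], [0, 0, -0.024], [0, 0, -0.034], [0, 0, -0.044], [0, 0, -0.054], [0, 0, -0.064], [0, 0, -0.074], [0, 0, -0.084], [0, 0, -0.092], [0, 0, -0.098], [0, 0, -0.098]]' --gripper '[1, 1, 1, 1, 1, 1, 1, 1, 1, 1, 1, 1]'

```text
time: 13.28
position: [0.5374, -0.1485, 0.2487]
tool_rot: [0.008, 1.0, -0.0, 0.0]
ft_force: [0.4, -3.5, -8.3]
grip_width: 0.0214
grip_force: 45.0
```

```bash
python3 - <<'E'
from h import *
from rig import viewer,status
F=[]
for i in range(3):
    c=viewer.camera("scene"); F.append(status.get_obs()["ft_force"])
print(np.mean(F,0),[b[:3] for b in blobs(c["pixels"],"blue",(195,130,240,215))],status.get_obs()["position"])
E
```

```text
[ 1.46587188 -3.56242161 -8.04991838] [(113, [216.9, 165.2], [212, 159, 11, 14])] [ 0.53737749 -0.14852971  0.24716705]
```

arm_command --delta_rot '[[0, 0, 0], [0, 0, 0], [0, 0, 0], [0, 0, 0], [0, 0, 0]]' --delta_pos '[[0, 0, -0.003], [0, 0, -0.006], [0, 0, -0.008], [0, 0, -0.008], [0, 0, -0.008]]' --gripper '[1, 1, 1, 1, 1]'

```text
time: 13.85
position: [0.5374, -0.1485, 0.2552]
tool_rot: [0.008, 1.0, 0.0, -0.0]
ft_force: [0.9, -3.6, -10.6]
grip_width: 0.0216
grip_force: 45.0
```

arm_command --delta_rot '[[0, 0, 0], [0, 0, 0], [0, 0, 0], [0, 0, 0], [0, 0, 0]]' --delta_pos '[[0, 0, -0.002], [0, 0, -0.003], [0, 0, -0.003], [0, 0, -0.003], [0, 0, -0.003]]' --gripper '[1, 1, 1, 1, 1]'

```text
time: 14.27
position: [0.537, -0.1483, 0.2554]
tool_rot: [0.008, 1.0, 0.001, -0.001]
ft_force: [4.2, -5.7, -22.7]
grip_width: 0.0216
grip_force: 45.0
```

```bash
python3 - <<'E'
from h import *
from rig import viewer,status
F=[]
for i in range(4):
    c=viewer.camera("scene"); F.append(status.get_obs()["ft_force"])
o=status.get_obs()
print(np.mean(F,0),[b[:3] for b in blobs(c["pixels"],"blue",(195,130,240,215))],o["position"],o["grip_force"],o["time"])
q=np.linalg.inv(c["pose"])@np.array([.5375,-.148,.294,1]);print((q[:2]*c["fx"]/q[2]+[c["cx"],c["cy"]]).round(1))
cv2.imwrite("pics/s9.png",cv2.resize(c["pixels"][120:270,160:270],None,fx=4,fy=4,interpolation=2))
E
```

```text
[  4.21949036  -4.97554484 -23.00958422] [(111, [216.7, 162.9], [212, 157, 11, 14])] [ 0.53698842 -0.14835349  0.25540387] 45.01082134433091 14.4667
[214.9 162.3]
```

View pics/s9.png

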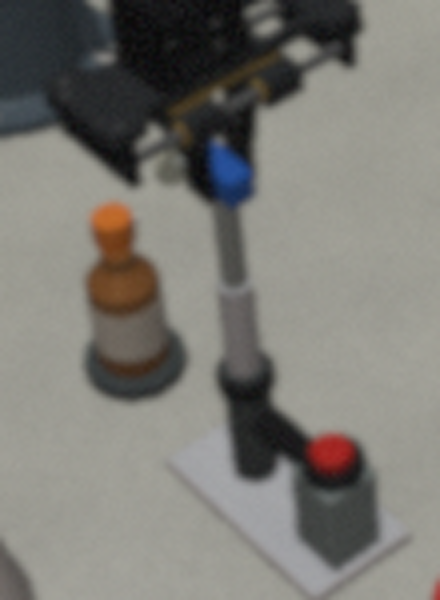

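Both tubes are fully out (handle at about (217,163), as expected for 294 mm), and the 23 N reading confirms the stop. I'll ease the pull slightly and hand in.

arm_command --delta_rot '[[0, 0, 0], [0, 0, 0], [0, 0, 0], [0, 0, 0]]' --delta_pos '[[0, 0, 0.0015], [0, 0, 0.0015], [0, 0, 0.0015], [0, 0, 0.0015]]' --gripper '[1, 1, 1, 1]'

```text
time: 14.8
position: [0.5371, -0.1484, 0.2553]
tool_rot: [0.008, 1.0, 0.0, -0.001]
ft_force: [2.7, -5.5, -17.4]
grip_width: 0.0212
grip_force: 45.0
```

```bash
python3 -c "
from rig import robot
print(robot.hand_in())"
```

```text
the job is handed in; nothing more can be done
None
```

I pressed the cap and let it go, popped the column with the red button, and handed in at about 15 s still gripping the handle with both tubes out. The pull (about 17 N) and the last camera view fit the second stop; the hand-in returned no verdict, and the cap's full press is judged from its force (about 4 N, then 2 mm further).

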